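Tidy the stepped seasoning rack: tall behind, short in front

TASK

Tidy the seasoning rack so that every short container stands in front of its tall one: move the short black-capped jar from the upper step down to the lower bay right in front of it, and stand the tall spice bottle from the stove board in the upper bay it left. Then stand the slim vial in the lower bay in front of the blue-capped vinegar bottle, and the tan-lidded jar in the lower bay in front of the tall spice bottle that was already on the rack. Leave the vinegar bottle and that spice bottle in their places, do not knock any of these containers over, and leave everything upright inside its own bay.

Things in the scene. Friction and masses are not known exactly. Their poses are not given: they have to be found in the camera images.
- rack: Fixed two-step rack of dark wood, 180 deep (x) x 272 wide (y) mm, no back wall, on the wooden board over the stove (board top at z = 32 mm). Origin: centre of its underside; its x runs from the front (lower step, robot's side) to the back (upper step), y to its left; turned up to 0.2 rad. Side cheeks reach 50 mm (front half) and 86 mm (back half) above the origin.
- lower_mid (a point): Centre of the lower step's middle bay, on its tread (12 mm above the rack's origin, x = -42 mm); axes as the rack's. Two more lower bays lie 84 mm to its left (+y) and right (-y). A bay is 78 wide x 76 deep between side cheeks, 6 mm steel rails and dividers whose centre is 26 mm above the tread; the riser of the upper step is behind.
- upper_mid (a point): Centre of the upper step's middle bay, on its tread (47 mm above the rack's origin, x = +45 mm); axes as the rack's. Two more upper bays lie 84 mm to its left (+y) and right (-y). A bay is 78 wide x 75 deep between steel rails and dividers whose centre is 26 mm above the tread.
- short_jar: Short spice jar with a dark, almost black cap (the cap looks dark green from above), round, 41 mm diameter, 105 mm tall, 0.11 kg. Starts in one of the three upper bays (any), between or beside the two taller bottles. Origin: centre of its underside, z up.
- loose_bottle: Tall spice bottle with long brown cap, round, 42 mm diameter all the way up, 150 mm tall, 0.17 kg; the one that starts on the stove board beside the rack (underside 32 mm above z = 0). Origin: centre of its underside (rests 2 mm below the surface it stands on), z up.
- vial: Slim extract bottle with brown cap, 107 mm tall, 0.06 kg: body 29 mm diameter up to 66 mm, above that neck and cap, 19 mm diameter. Starts on the stove board beside the rack. Origin: centre of its underside (rests 2 mm below the surface it stands on), z up.
- tan_jar: Small squat glass jar with wide tan screw lid, round, 56 mm diameter, 93 mm tall, 0.19 kg. Starts on the stove board beside the rack. Origin: centre of its underside, z up.
- vinegar_bottle: Clear bottle of yellowish vinegar with blue cap, round, 52 mm diameter body, narrower at the neck, 189 mm tall. Starts in any of the upper bays and stays there. Origin: centre of its underside (rests 2 mm below the surface it stands on), z up.
- rack_bottle: Tall spice bottle with long brown cap, the twin of the loose one (42 mm diameter, 150 mm tall), that starts in any of the upper bays and stays there. Origin: centre of its underside (rests 2 mm below the surface it stands on), z up.

How it is judged (in metres and radians):
At the end, for the whole second after the job is handed in: All upright (0.1 rad), at rest, in their bays (column centre +-31 mm, tread height -8 to +6 mm): loose spice bottle, vinegar and rack spice bottle on the upper step, the last two within 30 mm of their starts; short jar, vial and tan jar on the lower step, each in the column of these, in that order (x of short_jar in the frame of rack between -0.075 and -0.008 m and z of short_jar in the frame of rack between 0.004 and 0.018 m and angle between each of short_jar, vial, tan_jar, loose_bottle, vinegar_bottle, rack_bottle's own z axis and vertical below 0.1 rad and linear speed of each of short_jar, vial, tan_jar, loose_bottle, vinegar_bottle, rack_bottle below 0.02 m/s and x of vial in the frame of rack between -0.075 and -0.008 m and z of vial in the frame of rack between 0.004 and 0.018 m and x of tan_jar in the frame of rack between -0.075 and -0.008 m and z of tan_jar in the frame of rack between 0.004 and 0.018 m and x of loose_bottle in the frame of rack between 0.012 and 0.08 m and z of loose_bottle in the frame of rack between 0.039 and 0.053 m and x of vinegar_bottle in the frame of rack between 0.012 and 0.08 m and z of vinegar_bottle in the frame of rack between 0.039 and 0.053 m and x of rack_bottle in the frame of rack between 0.012 and 0.08 m and z of rack_bottle in the frame of rack between 0.039 and 0.053 m and ((y of short_jar in the frame of rack between -0.115 and -0.053 m and y of loose_bottle in the frame of rack between -0.115 and -0.053 m) or (y of short_jar in the frame of rack between -0.031 and 0.031 m and y of loose_bottle in the frame of rack between -0.031 and 0.031 m) or (y of short_jar in the frame of rack between 0.053 and 0.115 m and y of loose_bottle in the frame of rack between 0.053 and 0.115 m)) and ((y of vial in the frame of rack between -0.115 and -0.053 m and y of vinegar_bottle in the frame of rack between -0.115 and -0.053 m) or (y of vial in the frame of rack between -0.031 and 0.031 m and y of vinegar_bottle in the frame of rack between -0.031 and 0.031 m) or (y of vial in the frame of rack between 0.053 and 0.115 m and y of vinegar_bottle in the frame of rack between 0.053 and 0.115 m)) and ((y of tan_jar in the frame of rack between -0.115 and -0.053 m and y of rack_bottle in the frame of rack between -0.115 and -0.053 m) or (y of tan_jar in the frame of rack between -0.031 and 0.031 m and y of rack_bottle in the frame of rack between -0.031 and 0.031 m) or (y of tan_jar in the frame of rack between 0.053 and 0.115 m and y of rack_bottle in the frame of rack between 0.053 and 0.115 m)) and distance of each of vinegar_bottle, rack_bottle from where it was at the start of the episode below 0.03 m); the robot touches nothing.
It fails at once if one of the six containers was knocked over (angle between any of short_jar, loose_bottle, vial, tan_jar, vinegar_bottle, rack_bottle's own z axis and vertical above 0.6 rad).
It also fails if it takes over 118 s, if anything falls off the work surface, if the arm or the gripper's body presses on something with over 40 N, if the wrist force passes 120 N, or if a joint passes its speed limit or range.

ROBOT

A 6-joint arm with a two-finger parallel gripper is mounted at the origin on a cart in front of the work surface, level with it; the furniture and walls round the work are solid. World frame = base frame: x ahead of the robot, y to its left, z up, the work surface at z = 0. Lengths are in mm, angles in rad, forces in N, time in s.
With the tool pointing down it reaches from about 300 to 775 mm from the base axis. Payload 14.6 kg.
Tool frame: the origin (TCP) lies midway between the tips of the shut fingers; the grasp point (between the pads) lies manip.grasp_offset behind it (manip.grasp_offset is the distance from the TCP to the grasp point, in mm); z points along the fingers, y is the direction in which the jaws open and shut (so a half turn about z gives the same grasp; the last joint's range is limited). The gripper opens to 94 mm and grips with 3 to 60 N. Pads are 16 mm wide; open, the fingers measure 119 mm over their backs; the gripper's body (75 mm by 177 mm) begins 78 mm behind the grasp point.
Start: joints at [1.25, 0.3, 1.521, -0, 1.321, -0.067], TCP at [138.094, 532.371, 205.446] pointing down, gripper open.
Joint ranges: [-3.03, 3.03], [-0.79, 2.21], [0.23, 2.52], [-1.04, 4.18], [0, 3.07], [-2.55, 2.55]. Speed limits (rad/s): [2.22, 2.22, 2.57, 3.14, 3.14, 3.14].

INTERFACE

Orientations are given as [roll, pitch, yaw] about the fixed x, y, z axes, in that order (R = Rz(yaw) Ry(pitch) Rx(roll)).
In Python, from cell import monitor, vision, order, manip gives the robot as it stands.
- The arm moves only by the shell command python3 -m jog 'ROWS' [FORCE]. ROWS is JSON, a list of rows, each a list of 7 numbers: the shift along the tool's x, y, z in cm, then the turn, a rotation vector about the tool's x, y, z in rad, then the opening in per cent of the stroke, from 0 (shut) to 100 (fully open). In form: [[tx, ty, tz, rx, ry, rz, jaw], ...]. A call has 1 to 8 rows; each row shifts and turns the commanded pose from where the row before left it, along the tool's axes as they then stand; what a row does not reach is not made up. A row lasts 1/10 s, in which the tool goes at most 50 mm and 8.59 degrees, less where a joint would pass 70% of its speed; a pose out of reach is approached as far as the arm can. A call is refused whole if a number of a shift passes 5 or a number of a turn 0.15, either way. A call with a gripper value outside its range is refused whole. The fingers move at their own pace and stop on an object; FORCE is the grip in N (left out, the last holds). Time passes only in rows, so rows that do not move let the fingers close. It gives the time, the measured TCP pose, the force and the opening at its end, in the units of the state.
- monitor.read_state(): the state, without advancing time (a new reading comes with each control period).
- vision.camera(name): name is "side" or "top" or "wrist"; returns a dict with "color" (420x560x3 uint8, blue, green, red), "fx", "fy", "cx", "cy" (pixels), "cam_to_world" (4x4, takes a point from camera to world coordinates); the wrist camera has in their place "tool_from_camera" (4x4, takes a point from camera to tool coordinates, whose origin is the TCP and whose axes are the flange's). Camera axes: x right, y down, z forward; pixel columns grow to the right and rows downward; lengths in mm; the calibration is good to about 2 mm. A picture is of the moment at which its call begins: read the wrist's pose just before it. There is no depth.
- order.sign_off(): hands the job in, once; it reports no verdict.
The state is a dict: "clock": time; "joints": joint angles; "qd": joint speeds; "effort": joint torques, N m; "eef_pos": TCP position; "eef_rot": TCP orientation; "wrist_force": force on the tool from outside, world axes, zero at the start; "moment": the same for the moment, N m; "finger_gap": finger opening in mm.
Only numpy, scipy, OpenCV 4.12 (cv2) and the standard library are available. Lean on these libraries where they do the work, as an engineer would, in place of code of your own. Each camera call takes 0.05 s, during which the arm holds its last target.

## Working session

There is one attempt and no reset: what is moved stays moved. The work goes in short steps, Python scripts to look and compute and a shell command to move; the robot and the scene stay as the last step left them, time stands still between calls to the robot, and variables do not carry over. Pictures are saved under pics/ and viewed, and the job is handed in when it is done.

```bash
mkdir -p pics; ls
python3 - <<'E'
from cell import monitor, vision, manip
import cv2
print(monitor.read_state()); print(manip.grasp_offset)
for n in ("side","top","wrist"):
    d=vision.camera(n); cv2.imwrite(f"pics/{n}0.png",d["color"]); print(n,{k:v for k,v in d.items() if k!="color"})
E
```

```text
pics
{'clock': 0.0, 'joints': array([ 1.25041399e+00,  3.00459444e-01,  1.52161775e+00, -2.66239519e-05,
        1.32071578e+00, -6.66092675e-02]), 'qd': array([-2.56513136e-03, -1.79112646e-03, -3.10689261e-05,  8.81360629e-04,
        1.53374243e-03, -2.42114915e-04]), 'effort': array([ 2.58865388e-03, -5.31803906e+01, -3.52734590e+01,  7.09072687e-02,
        2.44325126e-02, -9.84726557e-05]), 'eef_pos': array([138.00705991, 532.11153681, 204.87722054]), 'eef_rot': array([-3.14039328e+00, -5.41626902e-05,  2.88782616e+00]), 'wrist_force': array([-0.08522909, -0.08787435, -0.10285677]), 'moment': array([-0.02149505,  0.01884076,  0.0390172 ]), 'finger_gap': 93.60612129106555}
18.8
side {'fx': 534.1027417607947, 'fy': 534.1027417607947, 'cx': 284.9355432724729, 'cy': 210.54353687526495, 'cam_to_world': array([[-9.05663641e-01, -2.15081846e-01,  3.65394539e-01,
        -4.29791228e+01],
       [-4.23356992e-01,  4.11395630e-01, -8.07169433e-01,
         1.24321968e+03],
       [ 2.32857754e-02, -8.85716340e-01, -4.63642467e-01,
         7.53261524e+02],
       [ 0.00000000e+00,  0.00
[... 292 characters left out ...]
.62308794e-02, -1.81596614e-04,
         4.53709867e+01],
       [ 1.25158618e-03, -4.07805656e-02, -9.99167343e-01,
         1.31729357e+03],
       [ 0.00000000e+00,  0.00000000e+00,  0.00000000e+00,
         1.00000000e+00]])}
wrist {'fx': 315.26536582769677, 'fy': 315.26536582769677, 'cx': 282.013373811557, 'cy': 205.99170380490452, 'tool_from_camera': array([[-1.43653328e-04, -9.71909638e-01, -2.35354275e-01,
         6.87747729e+01],
       [ 9.99999910e-01, -4.59333679e-05, -4.20685931e-04,
         9.08933599e-01],
       [ 3.98058096e-04, -2.35354315e-01,  9.71909558e-01,
        -1.79016576e+02],
       [ 0.00000000e+00,  0.00000000e+00,  0.00000000e+00,
         1.00000000e+00]])}
```

View pics/side0.png

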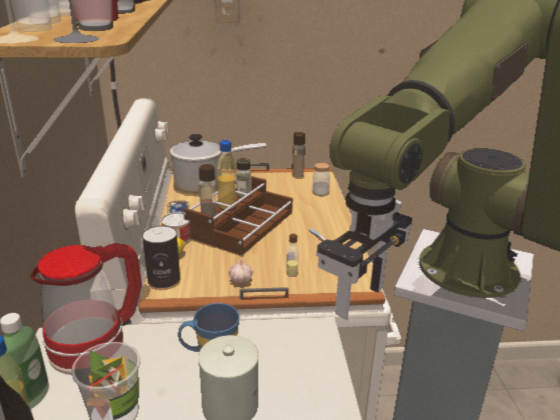

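View pics/top0.png

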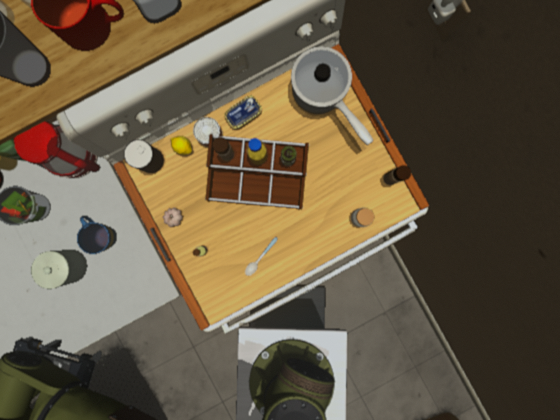

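View pics/wrist0.png

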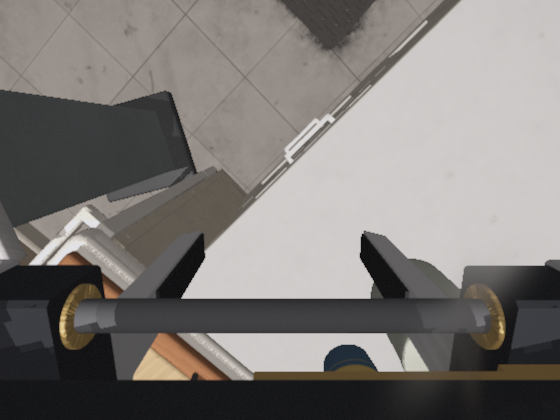

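The side and top pictures show the rack with, left to right, the spice bottle (top px 222,150), vinegar (256,148) and short jar (288,154). On the board are the vial (200,251), tan jar (362,217) and loose bottle (~398,174). I'll zoom in next.

Run:
```python
import cv2
t=cv2.imread("pics/top0.png"); s=cv2.imread("pics/side0.png")
cv2.imwrite("pics/t1.png",cv2.resize(t[125:225,190:320],None,fx=6,fy=6,interpolation=cv2.INTER_CUBIC))
cv2.imwrite("pics/t2.png",cv2.resize(t[155:235,340:420],None,fx=6,fy=6,interpolation=cv2.INTER_CUBIC))
cv2.imwrite("pics/t3.png",cv2.resize(t[235:265,180:220],None,fx=10,fy=10,interpolation=cv2.INTER_CUBIC))
cv2.imwrite("pics/s1.png",cv2.resize(s[125:285,180:340],None,fx=3.7,fy=3.7,interpolation=cv2.INTER_CUBIC))
```

```text
(no output)
```

View pics/t1.png

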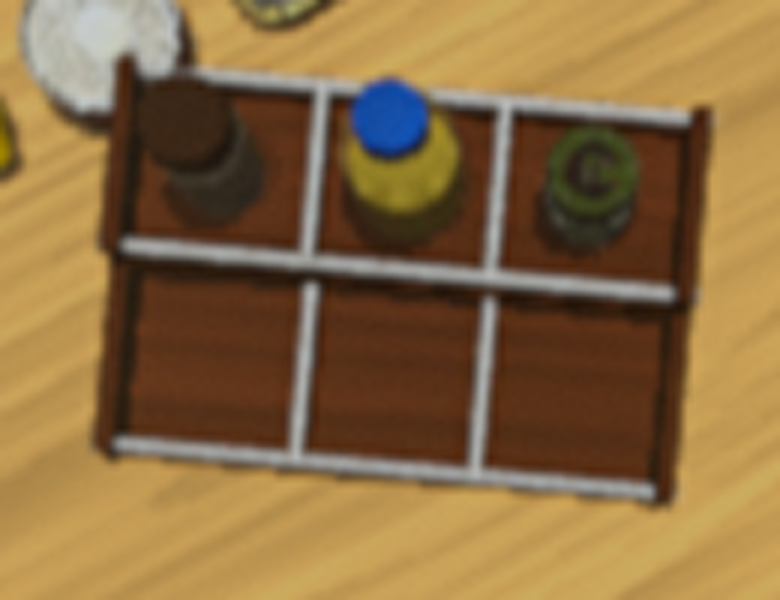

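View pics/t2.png

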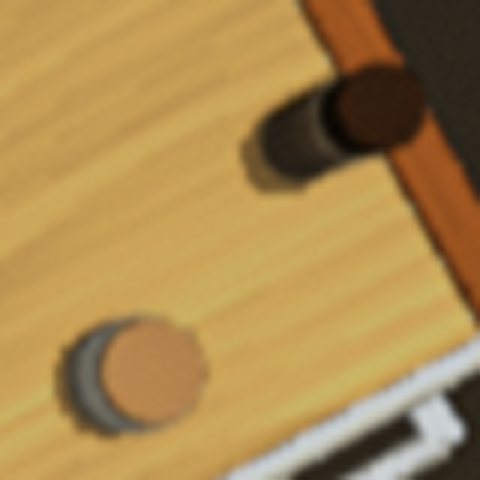

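View pics/t3.png

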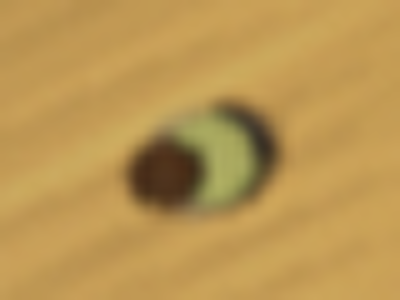

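View pics/s1.png

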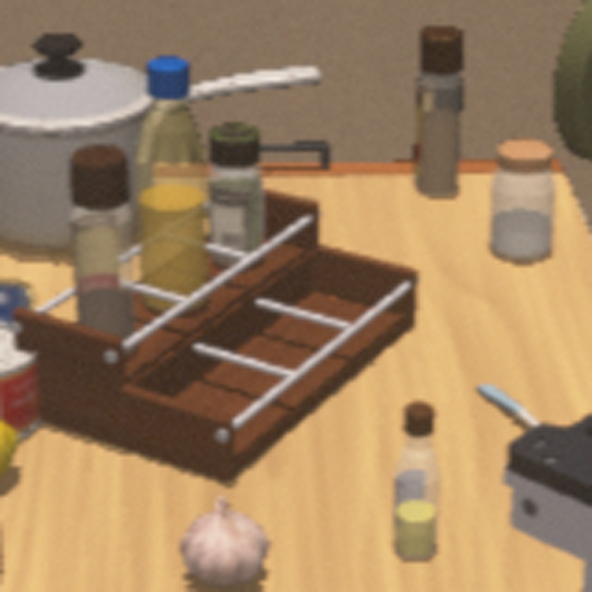

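```bash
cat > h.py <<'E'
import numpy as np
TOP=dict(f=445.7762531,cx=279.341088,cy=206.956707,T=np.array([[ 2.62016325e-02,-9.98823751e-01,4.07993630e-02,452.021423],[-9.99655895e-01,-2.62308794e-02,-1.81596614e-04,45.3709867],[1.25158618e-03,-4.07805656e-02,-9.99167343e-01,1317.29357],[0,0,0,1.]]))
SIDE=dict(f=534.10274176,cx=284.93554327,cy=210.543536875,T=np.array([[-9.05663641e-01,-2.15081846e-01,3.65394539e-01,-42.9791228],[-4.23356992e-01,4.11395630e-01,-8.07169433e-01,1243.21968],[2.32857754e-02,-8.85716340e-01,-4.63642467e-01,753.261524],[0,0,0,1.]]))
def ray(c,u,v,z):
    d=c['T'][:3,:3]@np.array([(u-c['cx'])/c['f'],(v-c['cy'])/c['f'],1]); o=c['T'][:3,3]
    return (o+d*(z-o[2])/d[2])[:2]
def proj(c,p):
    q=c['T'][:3,:3].T@(np.asarray(p,float)-c['T'][:3,3]); return c['f']*q[:2]/q[2]+[c['cx'],c['cy']]
E
python3 - <<'E'
from h import *
np.set_printoptions(precision=1,suppress=True)
t1=lambda x,y,z:ray(TOP,190+x/6-.42,125+y/6-.42,z)
# rack
lf=[t1(110,445,70),t1(655,490,70)]; uf=[t1(125,245,105),t1(675,293,105)]; bk=[t1(190,77,105),t1(690,120,105)]
dl=[t1(312,285,70),t1(297,455,70)]; dr=[t1(489,297,70),t1(474,467,70)]
ul=[t1(321,92,105),t1(309,252,105)]; ur=[t1(504,108,105),t1(490,268,105)]
for a in (lf,uf,bk):
    d=a[0]-a[1]; print('rail',a[0],a[1],'ang(y)',np.arctan2(-d[0],d[1]))
for a in (dl,dr,ul,ur):
    d=(a[0]-a[1]); print('div',a[0],a[1],np.arctan2(d[1],d[0]))
for n,p in dict(rackb=t1(187,125,227),vin=t1(390,118,266),short=t1(592,170,184),loose=ray(TOP,340+378/6-.42,155+107/6-.42,180),tan=ray(TOP,340+155/6-.42,155+372/6-.42,125),vial=ray(TOP,180+166/10-.45,235+172/10-.45,137)).items(): print(n,p,np.hypot(*p))
E
```

```text
rail [520.7 245.8] [506.4  -9.1] ang(y) -0.056205676089412654
rail [610.1 236.3] [594.8 -14.5] ang(y) -0.061052264700119076
rail [687.9 209.2] [674.2 -19.4] ang(y) -0.05993122474140141
div [598.2 153.7] [518.3 158.4] -0.05801160088601341
div [594.7  70.8] [514.9  75.6] -0.060713521055123544
div [682.6 149.2] [609.1 152.5] -0.04482755144169195
div [677.5  65.5] [604.  70.] -0.05996322894844217
rackb [644.3 193.3] 672.6844822150407
vin [642.3 107.8] 651.3280302875519
short [637.2  26. ] 637.6900944160087
loose [ 595.3 -268.2] 652.9302874962236
tan [ 481.  -185.7] 515.5972335591081
vial [376.2 261.5] 458.15500944344444
```

```bash
cat >> h.py <<'E'
def go(x,y,z,yaw=None,state=None):
    """shift needed, tool axes, cm; then rz"""
    from scipy.spatial.transform import Rotation as Rn
    if state is None:
        from cell import monitor; state=monitor.read_state()
    R=Rn.from_euler('xyz',state['eef_rot']); 
    d=R.inv().apply(np.array([x,y,z])-state['eef_pos'])/10
    a=state['eef_rot'][2]; tgt=a if yaw is None else yaw
    Rt=Rn.from_euler('xyz',[np.pi,0,tgt])
    r=(R.inv()*Rt).as_rotvec()
    print('t%.1f pos %s rot %s gap %.1f F %s'%(state['clock'],state['eef_pos'].round(1),state['eef_rot'].round(3),state['finger_gap'],state['wrist_force'].round(1)))
    print('shift cm',d.round(2),'rotvec',r.round(3)); return d,r
E
python3 - <<'E'
from h import *
for n,p,m in (('loose',(595.3,-268.2,180),(299.2,133.9)),('tan',(481,-185.7,125),(322.2,165.5)),('vial',(376.2,261.5,137),(293.5,235.3)),('short',(637.2,26,184),(180+235/3.7,125+130/3.7)),('rackb',(644,193,227),(180+100/3.7,125+153/3.7)),('vin',(642,108,266),(180+168/3.7,125+63/3.7))): print(n,proj(SIDE,p).round(1),m)
go(376,261.5,200,3.083)
E
```

```text
loose [300.  132.5] (299.2, 133.9)
tan [322.7 163.5] (322.2, 165.5)
vial [294.3 233. ] (293.5, 235.3)
short [244.2 159.5] (243.51351351351352, 160.13513513513513)
rackb [209.4 165.3] (207.02702702702703, 166.35135135135135)
vin [227.  140.4] (225.40540540540542, 142.02702702702703)
t0.1 pos [138.  532.2 205. ] rot [-3.141 -0.     2.888] gap 94.0 F [-0.9 -0.7 -0.7]
shift cm [-29.83 -20.23   0.52] rotvec [-0.001 -0.    -0.195]
```

The two views agree to about 2 px. Now I'll move above the vial.

```bash
python3 -m jog '[[-2,-1.3,0,0,0,0,100],[-3.9,-2.6,0,0,0,0,100],[-4.1,-2.8,0,0,0,0,100],[-4.1,-2.8,0.1,0,0,0,90],[-4.1,-2.8,0.1,0,0,0,80],[-4.1,-2.8,0.1,0,0,0,70],[-4.1,-2.8,0.1,0,0,0,60],[-2.6,-1.8,0.1,0,0,0,55]]' 15
python3 -m jog '[[-0.8,-0.5,0,0,0,0,50],[0,0,0,0,0,-0.1,50],[0,0,0,0,0,-0.095,50],[0,0,0,0,0,0,50]]'
python3 - <<'E'
from h import *
go(376,261.5,96,3.083)
from cell import vision; import cv2
d=vision.camera('top'); cv2.imwrite('pics/t4.png',d['color'][200:320,120:280].repeat(4,0).repeat(4,1))
d=vision.camera('wrist'); cv2.imwrite('pics/w4.png',d['color'])
E
```

```text
clock: 0.95
eef_pos: [370.8, 266.5, 200.4]
eef_rot: [-3.141, 0.0, 2.886]
wrist_force: [0.3, 1.0, -0.3]
finger_gap: 57.6
clock: 1.35
eef_pos: [375.5, 262.5, 200.3]
eef_rot: [-3.142, -0.0, 3.085]
wrist_force: [-0.8, -0.6, -0.6]
finger_gap: 47.0
t1.4 pos [375.5 262.5 200.3] rot [-3.142 -0.     3.085] gap 47.0 F [-0.8 -0.6 -0.6]
shift cm [-0.06 -0.1  10.43] rotvec [-0.    -0.     0.002]
```

View pics/w4.png

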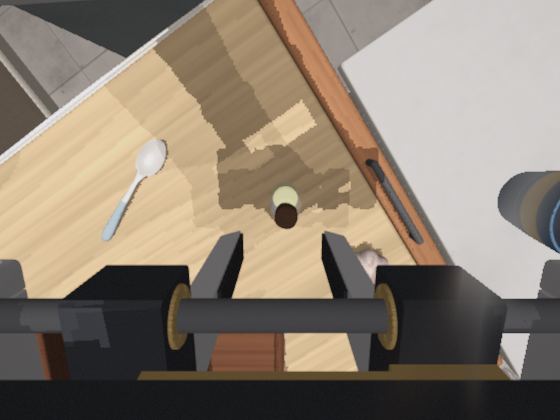

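The wrist view shows the vial cap at (287,215), between the fingers (centre ~283). I'll check its ray at cap height.

```bash
cat >> h.py <<'E'
WT=np.array([[-1.43653328e-04,-9.71909638e-01,-2.35354275e-01,68.7747729],[9.99999910e-01,-4.59333679e-05,-4.20685931e-04,.908933599],[3.98058096e-04,-2.35354315e-01,9.71909558e-01,-179.016576],[0,0,0,1.]])
def wray(u,v,z,state=None):
    from scipy.spatial.transform import Rotation as Rn
    if state is None:
        from cell import monitor; state=monitor.read_state()
    M=np.eye(4); M[:3,:3]=Rn.from_euler('xyz',state['eef_rot']).as_matrix(); M[:3,3]=state['eef_pos']
    return ray(dict(f=315.26536583,cx=282.013373811557,cy=205.99170380490452,T=M@WT),u,v,z)
E
python3 -c "
from h import *
print(wray(287,215,137))"
```

```text
[373.07422385 267.41788623]
```

Run:
```python
from h import *
import cv2
w=cv2.imread('pics/w4.png'); m=(w[195:235,265:310].max(2)<60).astype(np.uint8)
n,l,s,c=cv2.connectedComponentsWithStats(m)
for i in range(1,n): print(s[i],c[i]+[265,195])
t=cv2.imread('pics/top0.png'); b=t[240:262,185:215]; m=((b.max(2)<100)).astype(np.uint8)
n,l,s,c=cv2.connectedComponentsWithStats(m)
for i in range(1,n): 
    q=c[i]+[185,240];print(s[i],q,ray(TOP,*q,137))
```

```text
[ 10   9  22  24 423] [285.66193853 215.50591017]
[18  6  4  6 10] [205.  248.1] [386.41719913 238.46000098]
[ 8  9  7  6 33] [196.21212121 251.78787879] [376.11436585 261.31382063]
```

View pics/t4.png

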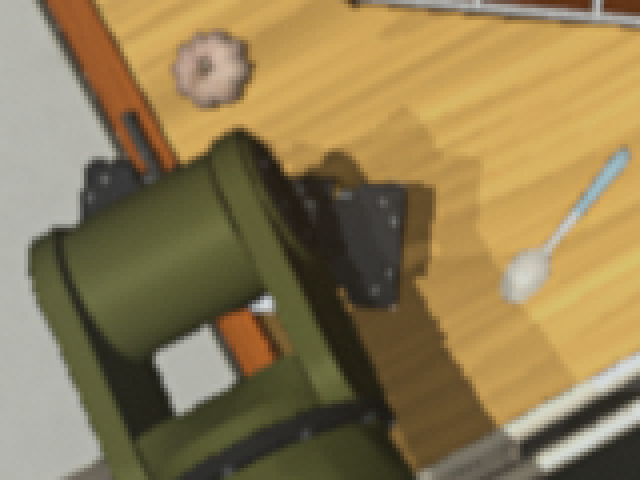

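```bash
python3 -m jog '[[0,0.2,2,0,0,0,50],[0,0,2,0,0,0,50],[0,0,0.8,0,0,0,50],[0,0,0,0,0,0,50]]' 15
python3 - <<'E'
from h import *
from cell import vision,monitor; import cv2
s=monitor.read_state()
d=vision.camera('wrist'); w=d['color'];cv2.imwrite('pics/w5.png',w)
m=(w[205:250,260:310].max(2)<60).astype(np.uint8)
n,l,st,c=cv2.connectedComponentsWithStats(m)
for i in range(1,n): print(st[i],c[i]+[260,205],wray(*(c[i]+[260,205]),137,s))
go(375,264,96,3.083)
E
```

```text
clock: 1.85
eef_pos: [375.5, 264.0, 151.8]
eef_rot: [-3.141, -0.001, 3.082]
wrist_force: [0.6, 1.5, 0.5]
finger_gap: 47.0
[ 11  14  27  31 349] [283.58166189 232.6991404 ] [371.45323941 266.07586361]
[21 24  1  1  1] [281. 229.] [368.85786508 264.56321509]
[24 24  2  2  2] [284.5 229.5] [369.32840312 266.79340206]
[18 27  1  1  1] [278. 232.] [370.76627705 262.50740951]
[27 27  1  1  1] [287. 232.] [371.11133099 268.30602026]
[18 29  1  1  1] [278. 234.] [372.12033221 262.42215358]
[23 28  1  1  1] [283. 233.] [371.63461074 265.68883717]
[32 28  1  1  1] [292. 233.] [371.97988862 271.49169478]
[15 30  1  1  1] [275. 235.] [372.68367997 260.44191856]
[20 30  1  1  1] [280. 235.] [372.87578654 263.67106682]
[24 30  1  1  1] [284. 235.] [373.02946528 266.25427572]
[27 30  1  1  1] [287. 235.] [373.14472052 268.19161842]
[28 31  5  5  7] [289.85714286 237.85714286] [375.20013696 269.93132715]
[17 33  1  1  1] [277. 238.] [374.80265214 261.60349538]
[29 37  1  1  1] [289. 242.] [378.00373981 269.22121436]
[32 39  1  1  1] [292. 244.] [379.49572034 271.09680552]
t1.9 pos [375.9 264.2 152.7] rot [-3.141 -0.     3.082] gap 47.0 F [-0.9  0.1  0.4]
shift cm [ 0.09 -0.02  5.67] rotvec [-0.    -0.    -0.001]
```

View pics/w5.png

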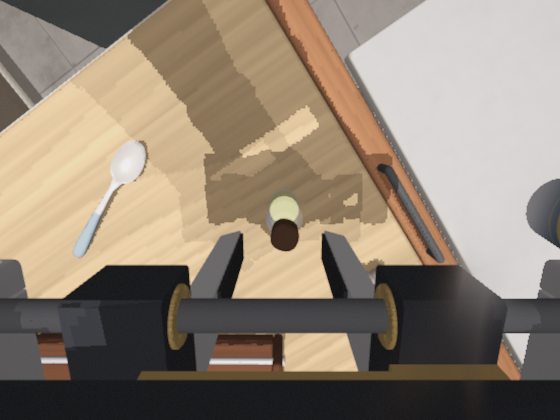

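The cap at (285,235) gives (373,266). Descend and grip.

```bash
python3 -m jog '[[0.1,0.1,2,0,0,0,50],[0.1,0.1,2,0,0,0,50],[0,0,1.5,0,0,0,50],[0,0,0.1,0,0,0,50],[0,0,0,0,0,0,15],[0,0,0,0,0,0,10],[0,0,0,0,0,0,10],[0,0,0,0,0,0,10]]' 12
python3 -m jog '[[0,0,0,0,0,0,10],[0,0,-1,0,0,0,10],[0,0,-2,0,0,0,10],[0,0,-3,0,0,0,10],[0,0,-3,0,0,0,10],[0,0,-3,0,0,0,10],[0,0,-1.5,0,0,0,10]]' 12
python3 - <<'E'
from h import *
go(555.1,114.3,210,3.083)
from cell import vision; import cv2
cv2.imwrite('pics/w6.png',vision.camera('wrist')['color'])
cv2.imwrite('pics/s6.png',cv2.resize(vision.camera('side')['color'][120:290,180:420],None,fx=3,fy=3))
E
```

```text
clock: 2.7
eef_pos: [374.3, 266.3, 97.0]
eef_rot: [3.141, 0.001, 3.083]
wrist_force: [-0.2, 1.6, -1.0]
finger_gap: 18.8
clock: 3.4
eef_pos: [374.4, 266.4, 234.7]
eef_rot: [3.14, 0.003, 3.083]
wrist_force: [-0.1, -0.8, -1.4]
finger_gap: 18.4
t3.4 pos [374.4 266.4 234.7] rot [3.140e+00 3.000e-03 3.083e+00] gap 18.4 F [-0.1 -0.8 -1.4]
shift cm [-18.92 -14.12   2.49] rotvec [ 0.002  0.003 -0.   ]
```

View pics/s6.png

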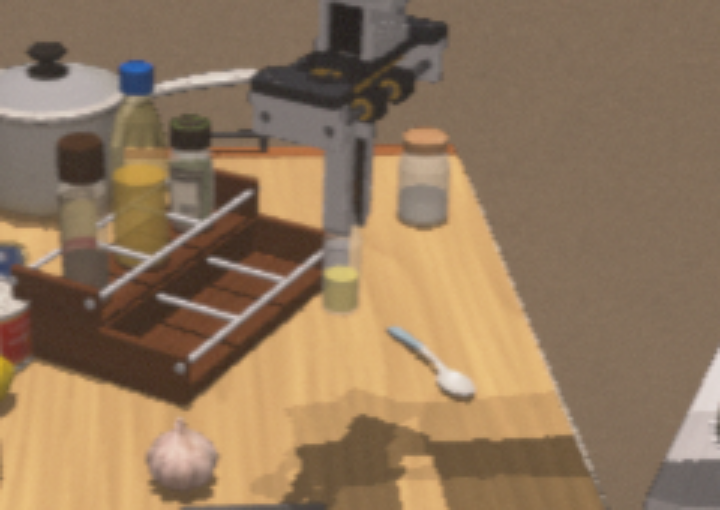

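View pics/w6.png

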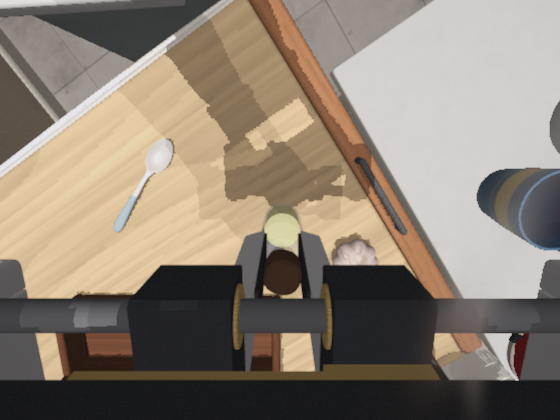

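```bash
python3 -m jog '[[-2,-1.5,0,0,0,0,10],[-3.4,-2.5,0,0,0,0,10],[-3.6,-2.7,0,0,0,0,10],[-3.6,-2.7,0,0,0,0,10],[-3.4,-2.5,0,0,0,0,10],[-2,-1.5,0,0,0,0,10],[-0.9,-0.7,0,0,0,0,10],[0,0,0,0,0,0,10]]' 12
python3 - <<'E'
from h import *
go(555.1,114.3,210,3.083)
from cell import vision; import cv2
cv2.imwrite('pics/w7.png',vision.camera('wrist')['color'])
E
```

```text
clock: 4.3
eef_pos: [554.5, 113.7, 230.4]
eef_rot: [-3.141, -0.002, 3.082]
wrist_force: [-0.2, 0.4, -0.2]
finger_gap: 18.4
t4.3 pos [554.5 113.7 230.4] rot [-3.141e+00 -2.000e-03  3.082e+00] gap 18.4 F [-0.2  0.4 -0.2]
shift cm [-0.06  0.06  2.04] rotvec [-0.    -0.002 -0.001]
```

View pics/w7.png

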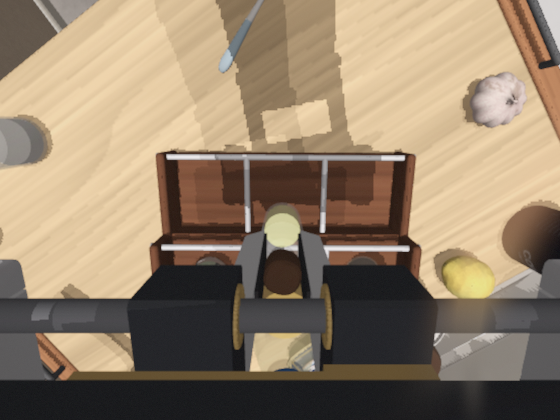

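Clear view of the rack: front rail at row 157 (cols 166–406), dividers at cols 247 and 323, upper front rail at row 248.

Run:
```python
from h import *
np.set_printoptions(precision=1,suppress=True)
for u,v,z in ((166,157,70),(406,158,70),(247,158,70),(248,230,70),(323,158,70),(322,230,70),(162,248,105),(409,249,105)): print((u,v),wray(u,v,z))
```

```text
(166, 157) [506.1  -6.1]
(406, 158) [522.4 250. ]
(247, 158) [512.3  80.2]
(248, 230) [592.8  74.5]
(323, 158) [517.1 161.4]
(322, 230) [597.7 157.9]
(162, 248) [595.9 -10.7]
(409, 249) [611.9 242.7]
```

```bash
python3 -m jog '[[0,0.2,1.5,0,0,0,10],[0,0.1,3,0,0,0,10],[0,0,3,0,0,0,10],[0,0,2.5,0,0,0,10],[0,0,1,0,0,0,10],[0,0,0.6,0,0,0,10],[0,0,0,0,0,0,10]]' 12
python3 - <<'E'
from h import *
go(555.5,117,109,3.083)
E
```

```text
clock: 5.05
eef_pos: [554.5, 117.8, 115.8]
eef_rot: [3.141, 0.0, 3.083]
wrist_force: [-0.5, 0.6, -0.9]
finger_gap: 18.0
t5.0 pos [554.5 117.8 115.8] rot [3.141 0.    3.083] gap 18.0 F [-0.5  0.6 -0.9]
shift cm [-0.1  -0.07  0.68] rotvec [0. 0. 0.]
```

```bash
python3 -m jog '[[0,0,0.3,0,0,0,10],[0,0,0.2,0,0,0,10],[0,0,0.1,0,0,0,10],[0,0,0,0,0,0,10]]' 12
python3 -m jog '[[0,0,0.05,0,0,0,10],[0,0,0,0,0,0,30],[0,0,0,0,0,0,45],[0,0,0,0,0,0,45],[0,0,-1,0,0,0,45],[0,0,-3,0,0,0,45],[0,0,-4,0,0,0,60],[0,0,-4,0,0,0,80]]' 12
python3 - <<'E'
from h import *
from cell import vision; import cv2
cv2.imwrite('pics/s8.png',cv2.resize(vision.camera('side')['color'][120:290,180:420],None,fx=3,fy=3))
cv2.imwrite('pics/w8.png',vision.camera('wrist')['color'])
go(637,28,230,1.51)
E
```

```text
clock: 5.45
eef_pos: [554.7, 117.2, 109.6]
eef_rot: [3.142, 0.0, 3.083]
wrist_force: [-0.6, 0.3, -0.7]
finger_gap: 18.6
clock: 6.25
eef_pos: [554.3, 117.2, 231.1]
eef_rot: [3.142, 0.0, 3.083]
wrist_force: [1.0, -0.9, 0.2]
finger_gap: 55.1
t6.3 pos [556.3 117.5 235.4] rot [3.14  0.009 3.083] gap 62.9 F [ 0.1 -1.2 -1.2]
shift cm [-8.58 -8.46  0.61] rotvec [0.009 0.006 1.573]
```

View pics/s8.png

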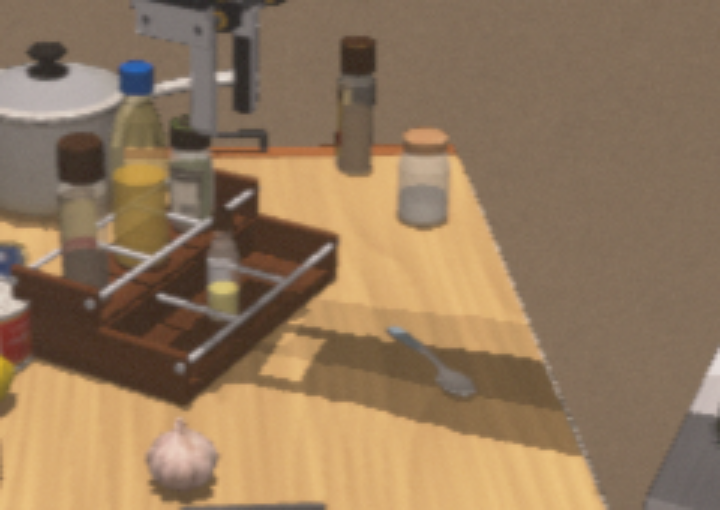

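View pics/w8.png

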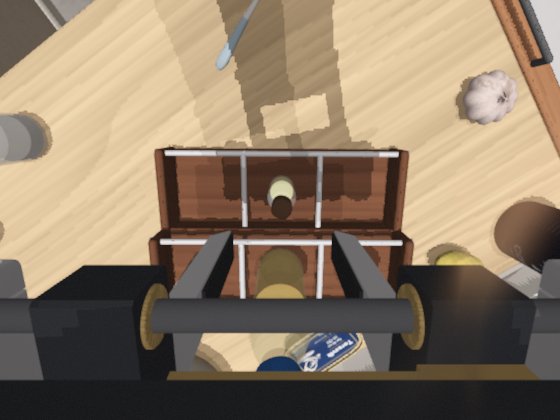

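The vial stands in the middle lower bay at (282,200). Next is the short jar: move to −y, turn the tool, then close in.

```bash
python3 -m jog '[[0,-2.5,-0.5,0,0,0,85],[0,-4.5,-0.5,0,0,0,85],[0,-4,-0.5,0,0,0,85],[0,-1,0,0,0,0.1,85],[0,0,0,0,0,0.147,85],[0,0,0,0,0,0.147,85],[0,0,0,0,0,0.147,85],[0,0,0,0,0,0.147,85]]' 15
python3 -m jog '[[0,0,0,0,0,0.147,85],[0,0,0,0,0,0.147,85],[0,0,0,0,0,0.147,85],[0,0,0,0,0,0.147,85],[0,0,0,0,0,0.147,85],[0,0,0,0,0,0.147,85],[0,0,0,0,0,0.1,85],[0,0,0,0,0,0.05,85]]' 15
python3 - <<'E'
from h import *
go(637,28,230,1.51)
from cell import monitor; print(monitor.read_state()['joints'].round(2))
E
```

```text
clock: 7.15
eef_pos: [547.5, -2.6, 244.1]
eef_rot: [-3.142, 0.0, 2.389]
wrist_force: [0.2, -0.9, 0.2]
finger_gap: 80.0
clock: 7.95
eef_pos: [547.5, -2.5, 244.1]
eef_rot: [3.142, -0.0, 1.359]
wrist_force: [0.1, -1.1, -0.6]
finger_gap: 79.8
t8.0 pos [547.5  -2.5 244.1] rot [ 3.142 -0.     1.359] gap 79.8 F [ 0.1 -1.1 -0.6]
shift cm [4.87 8.11 1.41] rotvec [ 0.    -0.    -0.151]
[-0.07  0.27  1.47  0.    1.4   0.14]
```

```bash
python3 -m jog '[[1.6,2.7,0,0,0,0,80],[2,3.3,0,0,0,0,75],[1.3,2.1,0,0,0,-0.1,75],[0,0,0,0,0,-0.05,75],[0,0,0,0,0,0,75]]' 15
python3 - <<'E'
from h import *
from cell import vision,monitor; import cv2
s=monitor.read_state()
cv2.imwrite('pics/w9.png',vision.camera('wrist')['color'])
go(637,28,230,1.51)
E
```

```text
clock: 8.45
eef_pos: [637.1, 28.9, 243.4]
eef_rot: [-3.141, 0.0, 1.514]
wrist_force: [0.0, 0.2, 0.4]
finger_gap: 70.5
t8.5 pos [636.8  28.7 243.8] rot [-3.141  0.     1.512] gap 70.5 F [ 0.7 -0.1 -0.1]
shift cm [-0.07  0.02  1.38] rotvec [-0.     0.     0.002]
```

View pics/w9.png

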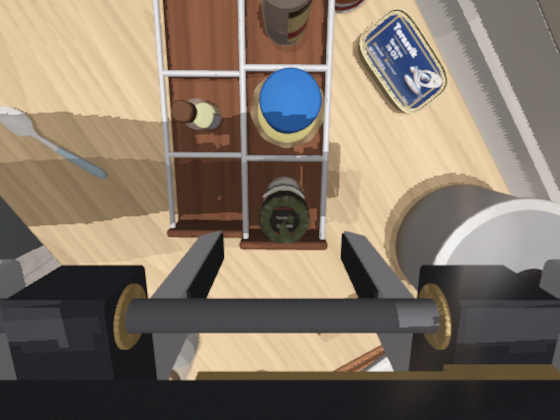

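The short jar's cap is at (284,217), centred between the fingers; the vial, vinegar and rails all look undisturbed.

Run:
```python
from h import *
print(wray(284,217,184), wray(290,100,266), wray(283,30,227))
print('divider',wray(200,156,70),wray(290,157,105),wray(327,100,105),wray(243,100,105),wray(167,100,70))
```

```text
[639.26485341  30.62192116] [646.3108378  110.70803076] [645.4793561  151.70353801]
divider [549.08009505  74.35223928] [647.98230656  70.32406508] [686.28596767 122.34714283] [605.8718114  127.12447709] [521.10305954 135.20703563]
```

```bash
python3 -m jog '[[0.1,0.1,2,0,0,0,75],[0,0,3,0,0,0,75],[0,0,3,0,0,0,75],[0,0,1.5,0,0,0,75],[0,0,0.6,0,0,0,75],[0,0,0,0,0,0,40],[0,0,0,0,0,0,35],[0,0,0,0,0,0,35]]' 15
python3 -m jog '[[0,0,0,0,0,0,30],[0,0,0,0,0,0,30],[0,0,0,0,0,0,30]]' 20
python3 - <<'E'
from h import *
go(550.6,33,200,1.51)
E
```

```text
clock: 9.3
eef_pos: [638.5, 29.6, 144.4]
eef_rot: [3.14, -0.0, 1.513]
wrist_force: [-0.3, -0.3, 0.3]
finger_gap: 49.9
clock: 9.6
eef_pos: [638.3, 29.6, 143.8]
eef_rot: [3.14, -0.0, 1.513]
wrist_force: [0.4, -0.5, 5.4]
finger_gap: 40.7
t9.6 pos [638.3  29.6 143.8] rot [ 3.14  -0.     1.513] gap 40.7 F [ 0.4 -0.5  5.4]
shift cm [-0.17 -8.77 -5.64] rotvec [ 0.001 -0.     0.003]
```

```bash
python3 -m jog '[[0,0,-0.8,0,0,0,30],[0,0,-1.8,0,0,0,30],[0,0,-2,0,0,0,30],[0,0,-1.2,0,0,0,30],[0,-1.5,0,0,0,0,30],[0,-2.5,0,0,0,0,30],[-0.1,-2.5,0,0,0,0,30],[-0.1,-1.5,0,0,0,0,30]]' 20
python3 -m jog '[[0,-0.7,0,0,0,0,30],[0,0,0,0,0,0,30]]' 20
python3 - <<'E'
from h import *
go(550.5,33,109,1.51)
from cell import vision; import cv2
cv2.imwrite('pics/w10.png',vision.camera('wrist')['color'])
cv2.imwrite('pics/s10.png',cv2.resize(vision.camera('side')['color'][120:290,180:420],None,fx=3,fy=3))
E
```

```text
clock: 10.4
eef_pos: [556.5, 32.4, 200.9]
eef_rot: [-3.141, 0.0, 1.513]
wrist_force: [0.4, -0.2, -0.2]
finger_gap: 40.5
clock: 10.6
eef_pos: [550.8, 32.7, 201.3]
eef_rot: [3.141, -0.0, 1.513]
wrist_force: [0.4, 0.5, -0.4]
finger_gap: 40.4
t10.6 pos [550.8  32.7 201.3] rot [ 3.141 -0.     1.513] gap 40.4 F [ 0.4  0.5 -0.4]
shift cm [ 0.02 -0.04  9.23] rotvec [ 0.    -0.     0.003]
```

View pics/w10.png

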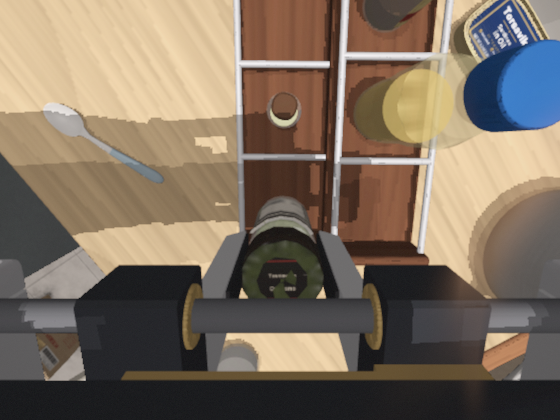

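View pics/s10.png

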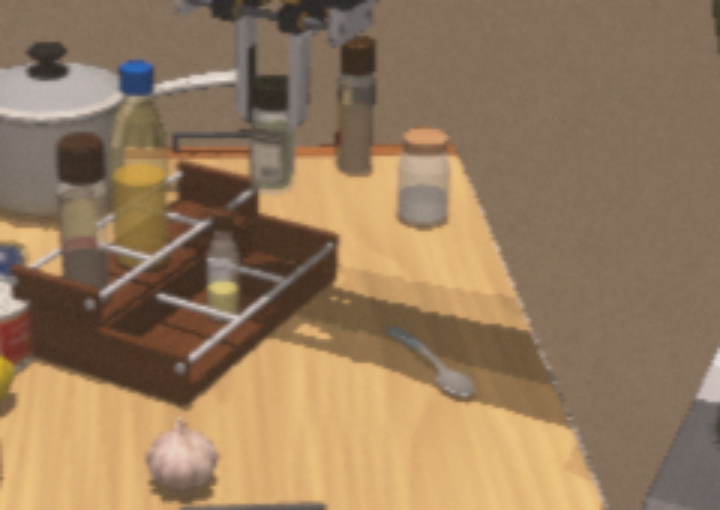

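The jar is held upright (cap 283,270), with the vial and vinegar clear. Lower it.

```bash
python3 -m jog '[[0,0,1.5,0,0,0,30],[0,0,2.5,0,0,0,30],[0,0,2.5,0,0,0,30],[0,0,1.5,0,0,0,30],[0,0,0.8,0,0,0,30],[0,0,0.3,0,0,0,30],[0,0,0,0,0,0,30]]' 20
python3 - <<'E'
from h import *
go(550.5,33,109,1.51)
E
```

```text
clock: 11.4
eef_pos: [551.4, 32.7, 110.1]
eef_rot: [3.141, 0.0, 1.513]
wrist_force: [0.9, -0.0, -0.7]
finger_gap: 40.2
t11.4 pos [551.4  32.7 110.1] rot [3.141 0.    1.513] gap 40.2 F [ 0.9 -0.  -0.7]
shift cm [ 0.03 -0.09  0.11] rotvec [0.    0.    0.003]
```

```bash
python3 -m jog '[[0,0,0.1,0,0,0,30],[0,0,0,0,0,0,30],[0,0,0,0,0,0,50],[0,0,0,0,0,0,55],[0,0,-0.5,0,0,0,55],[0,0,-2,0,0,0,55],[0,0,-4,0,0,0,55],[0,0,-4,0,0,0,70]]' 20
python3 -m jog '[[0,0,-2,0,0,0,75]]'
python3 - <<'E'
from h import *
from cell import vision; import cv2
cv2.imwrite('pics/w11.png',vision.camera('wrist')['color'])
go(595,-266,230,1.51)
E
```

```text
clock: 12.2
eef_pos: [550.7, 32.7, 215.4]
eef_rot: [-3.141, 0.0, 1.513]
wrist_force: [0.3, -0.3, -0.4]
finger_gap: 56.8
clock: 12.3
eef_pos: [551.7, 32.7, 238.1]
eef_rot: [3.137, -0.0, 1.513]
wrist_force: [-0.0, -0.3, -0.2]
finger_gap: 64.5
t12.3 pos [552.3  32.7 240.2] rot [ 3.134 -0.     1.513] gap 68.1 F [-0.3  0.3  3.3]
shift cm [-29.57   5.98   1.05] rotvec [ 0.007 -0.     0.003]
```

View pics/w11.png

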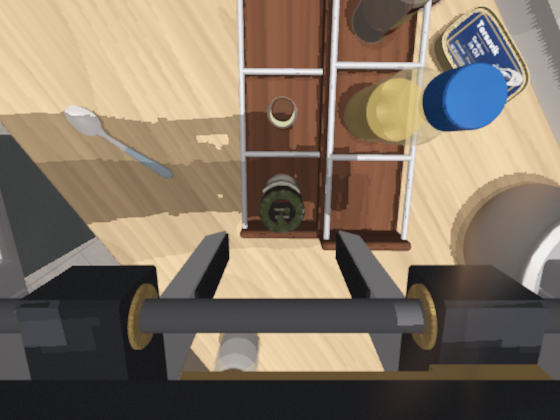

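The short jar stands in the lower right bay (cap 282,208). Now to the loose bottle.

```bash
python3 -m jog '[[-2.2,0.5,0,0,0,0,75],[-4,0.8,0,0,0,0,75],[-4.6,0.9,0,0,0,0,75],[-4.7,1,0,0,0,0,75],[-4.7,1,0,0,0,0,75],[-4.6,0.9,0,0,0,0,75],[-3.2,0.6,0,0,0,0,75],[-1.5,0.3,0,0,0,0,75]]' 15
python3 -m jog '[[0,0,0,0,0,0,75],[0,0,0,0,0,0,75]]'
python3 - <<'E'
from h import *
from cell import vision,monitor; import cv2
cv2.imwrite('pics/w12.png',vision.camera('wrist')['color'])
go(595,-266,230,1.51);print(monitor.read_state()['joints'].round(2))
E
```

```text
clock: 13.15
eef_pos: [593.5, -267.9, 233.4]
eef_rot: [-3.141, -0.0, 1.51]
wrist_force: [-0.6, 1.1, -0.8]
finger_gap: 70.0
clock: 13.35
eef_pos: [593.9, -264.1, 233.9]
eef_rot: [-3.141, -0.0, 1.513]
wrist_force: [0.3, 0.1, -0.0]
finger_gap: 70.3
t13.4 pos [ 594.  -263.8  234.1] rot [ 3.141 -0.     1.514] gap 70.3 F [-0.   0.8 -0. ]
shift cm [-0.22  0.11  0.41] rotvec [ 0.    -0.     0.004]
[-0.47  0.51  1.16  0.    1.47 -0.42]
```

View pics/w12.png

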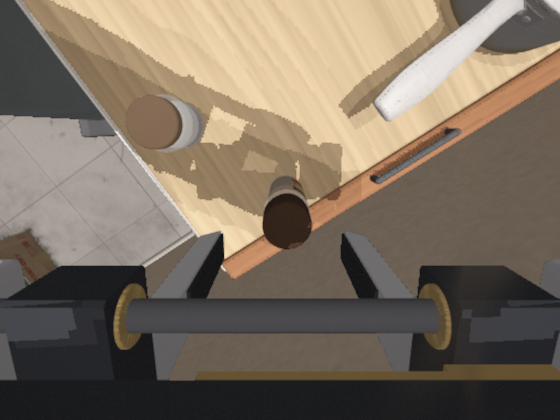

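The loose bottle's cap is at (289,225) and the tan lid at (157,122).

Run:
```python
from h import *
print(wray(288.5,225,180), wray(157,122,125))
```

```text
[ 599.6665168  -266.87007401] [ 488.81014922 -182.29218165]
```

```bash
python3 -m jog '[[-0.3,0.3,1.5,0,0,0,75],[0,0.1,2.5,0,0,0,75],[0,0,2.5,0,0,0,75],[0,0,2,0,0,0,75],[0,0,1,0,0,0,75],[0,0,0,0,0,0,50],[0,0,0,0,0,0,35],[0,0,0,0,0,0,30]]' 15
python3 -m jog '[[0,0,0,0,0,0,30],[0,0,0,0,0,0,30],[0,0,0,0,0,0,30],[0,0,0,0,0,0,30]]' 25
python3 - <<'E'
from h import *
go(637.4,28.5,250,1.51)
E
```

```text
clock: 14.2
eef_pos: [598.1, -268.6, 140.2]
eef_rot: [3.14, 0.001, 1.513]
wrist_force: [1.1, 0.1, -0.5]
finger_gap: 50.3
clock: 14.6
eef_pos: [598.0, -268.7, 139.8]
eef_rot: [3.14, 0.001, 1.513]
wrist_force: [-1.1, 0.9, 5.6]
finger_gap: 40.3
t14.6 pos [ 598.  -268.7  139.8] rot [3.140e+00 1.000e-03 1.513e+00] gap 40.3 F [-1.1  0.9  5.6]
shift cm [ 29.89   2.23 -11.03] rotvec [0.001 0.001 0.003]
```

```bash
python3 -m jog '[[0,0,-1,0,0,0,30],[0,0,-2.5,0,0,0,30],[0,0,-3.5,0,0,0,30],[0,0,-3.5,0,0,0,30],[0,0,-2.5,0,0,0,30],[0,0,-0.7,0,0,0,30],[0,0,0,0,0,0,30]]' 25
python3 - <<'E'
from h import *
go(637.4,28.5,275,1.51)
from cell import vision; import cv2
cv2.imwrite('pics/s13.png',vision.camera('side')['color'])
E
```

```text
clock: 15.3
eef_pos: [597.7, -268.6, 276.3]
eef_rot: [3.141, 0.0, 1.513]
wrist_force: [-0.2, -0.2, -1.7]
finger_gap: 40.6
t15.3 pos [ 597.7 -268.6  276.3] rot [3.141 0.    1.513] gap 40.6 F [-0.2 -0.2 -1.7]
shift cm [29.89  2.24  0.12] rotvec [0.001 0.    0.003]
```

View pics/s13.png

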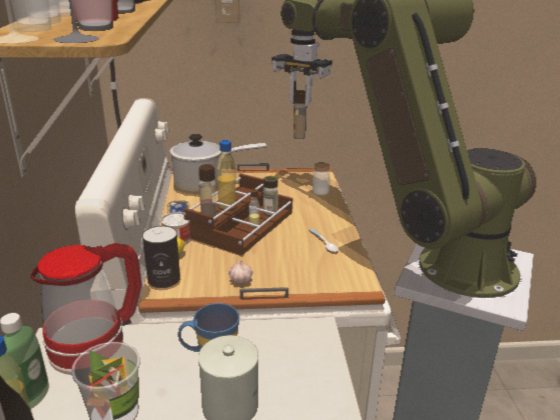

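The bottle is held upright at (300,115). Carry it over the upper right bay.

```bash
python3 -m jog '[[1.5,0.1,0,0,0,0,30],[3,0.2,0,0,0,0,30],[4.2,0.3,0,0,0,0,30],[4.5,0.4,0,0,0,0,30],[4.5,0.4,0,0,0,0,30],[4.5,0.4,0,0,0,0,30],[4,0.2,0,0,0,0,30],[2.3,0.2,0,0,0,0,30]]' 25
python3 -m jog '[[1.1,0,0,0,0,0,30],[0.3,0,0,0,0,0,30],[0,0,0,0,0,0,30],[0,0,0,0,0,0,30]]' 25
python3 - <<'E'
from h import *
go(637.4,28.5,186.5,1.51)
from cell import vision; import cv2
cv2.imwrite('pics/w14.png',vision.camera('wrist')['color'])
cv2.imwrite('pics/s14.png',cv2.resize(vision.camera('side')['color'][90:260,180:420],None,fx=3,fy=3))
E
```

```text
clock: 16.15
eef_pos: [635.5, 18.8, 274.5]
eef_rot: [-3.139, -0.0, 1.515]
wrist_force: [0.4, -1.2, -1.5]
finger_gap: 40.7
clock: 16.55
eef_pos: [636.8, 27.6, 275.7]
eef_rot: [-3.141, 0.0, 1.512]
wrist_force: [0.2, 0.1, -1.8]
finger_gap: 40.5
t16.6 pos [636.8  27.6 275.7] rot [-3.141  0.     1.512] gap 40.5 F [ 0.2  0.1 -1.8]
shift cm [0.09 0.05 8.92] rotvec [-0.     0.     0.002]
```

View pics/w14.png

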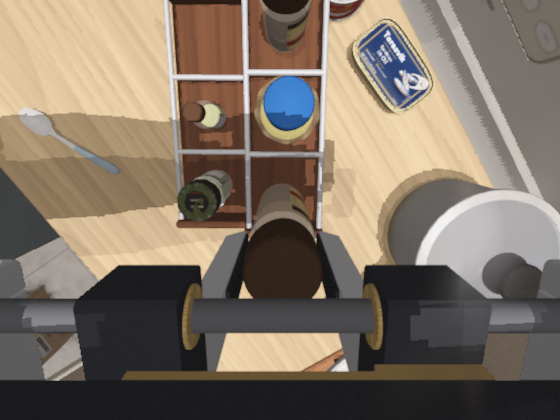

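View pics/s14.png

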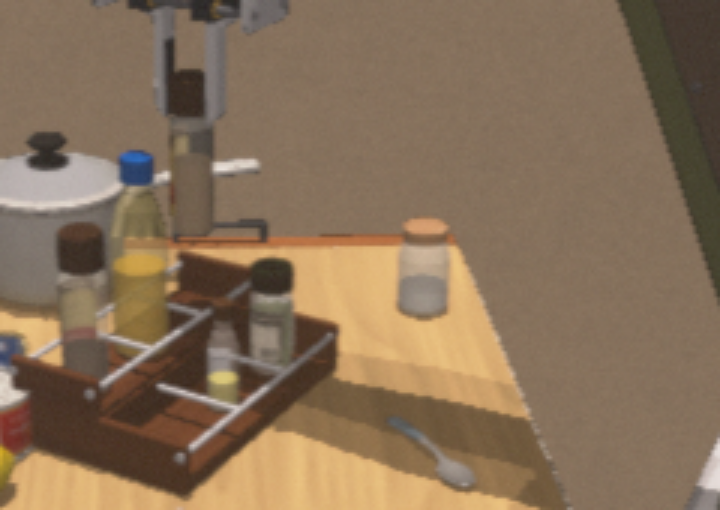

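The bottle sits over the upper right bay, between the rails at cols 250 and 322. Lower it.

```bash
python3 -m jog '[[0.1,0,1.5,0,0,0,30],[0,0.1,2.5,0,0,0,30],[0,0,2.5,0,0,0,30],[0,0,1.3,0,0,0,30],[0,0,0.6,0,0,0,30],[0,0,0.3,0,0,0,30],[0,0,0,0,0,0,30],[0,0,0,0,0,0,30]]' 25
python3 - <<'E'
from h import *
go(637.4,28.5,186.5,1.51)
E
```

```text
clock: 17.45
eef_pos: [638.4, 29.6, 190.0]
eef_rot: [3.14, -0.0, 1.513]
wrist_force: [-0.9, -0.4, -0.9]
finger_gap: 40.4
t17.4 pos [638.4  29.6 190. ] rot [ 3.14  -0.     1.513] gap 40.4 F [-0.9 -0.4 -0.9]
shift cm [-0.12 -0.09  0.35] rotvec [ 0.002 -0.     0.003]
```

```bash
python3 -m jog '[[0,0,0.2,0,0,0,30],[0,0,0.15,0,0,0,30],[0,0,0,0,0,0,30]]' 25
python3 -m jog '[[0,0,0,0,0,0,30],[0,0,0,0,0,0,50],[0,0,0,0,0,0,60],[0,0,0,0,0,0,60],[0,0,-0.5,0,0,0,60],[0,0,-2,0,0,0,65],[0,0,-3.5,0,0,0,70],[0,0,-3.5,0,0,0,80]]' 20
python3 - <<'E'
from h import *
from cell import vision; import cv2
cv2.imwrite('pics/w15.png',vision.camera('wrist')['color'])
go(487,-184,200,3.083)
E
```

```text
clock: 17.75
eef_pos: [638.2, 29.7, 186.8]
eef_rot: [3.14, -0.0, 1.513]
wrist_force: [-3.3, 0.2, 6.1]
finger_gap: 40.4
clock: 18.55
eef_pos: [637.8, 29.6, 281.7]
eef_rot: [-3.141, 0.0, 1.513]
wrist_force: [0.7, -0.2, 0.8]
finger_gap: 70.5
t18.6 pos [639.   29.6 288.7] rot [ 3.133 -0.     1.513] gap 73.5 F [1.2 0.7 5.7]
shift cm [-22.21 -14.01   8.75] rotvec [ 0.007  0.006 -1.57 ]
```

View pics/w15.png

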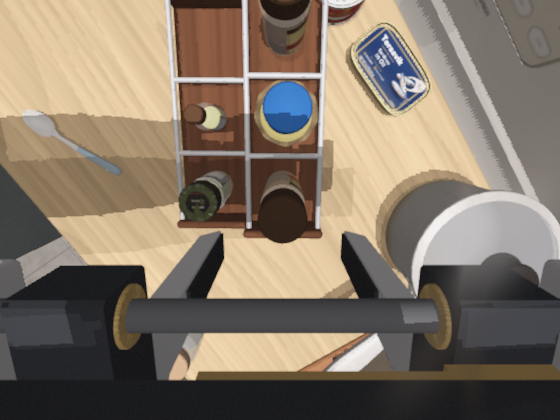

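The loose bottle stands in the upper right bay. On to the tan jar.

```bash
python3 -m jog '[[-2.3,-1.4,0,0,0,0,90],[-4,-2.5,0,0,0,0,95],[-4.2,-2.7,0,0,0,0,95],[-4.2,-2.6,0.5,0,0,0,95],[-4,-2.5,1,0,0,0,95],[-2.5,-1.6,1,0,0,0,95],[-1,-0.7,1,0,0,-0.1,95],[0,0,1,0,0,-0.147,95]]' 15
python3 -m jog '[[0,0,1,0,0,-0.147,95],[0,0,1,0,0,-0.147,95],[0,0,1,0,0,-0.147,95],[0,0,0.5,0,0,-0.147,95],[0,0,0,0,0,-0.147,95],[0,0,0,0,0,-0.147,95],[0,0,0,0,0,-0.147,95],[0,0,0,0,0,-0.147,95]]' 15
python3 -m jog '[[0,0,0,0,0,-0.147,95],[0,0,0,0,0,0,95]]' 15
python3 - <<'E'
from h import *
from cell import vision; import cv2
cv2.imwrite('pics/w16.png',vision.camera('wrist')['color'])
go(487,-184,200,3.083)
E
```

```text
clock: 19.4
eef_pos: [484.5, -185.4, 235.6]
eef_rot: [3.141, 0.001, 1.762]
wrist_force: [1.0, -0.4, -1.0]
finger_gap: 89.3
clock: 20.2
eef_pos: [485.4, -183.9, 200.7]
eef_rot: [-3.141, 0.0, 2.942]
wrist_force: [-0.2, 0.3, -0.3]
finger_gap: 89.2
clock: 20.4
eef_pos: [485.4, -183.9, 200.7]
eef_rot: [-3.141, 0.0, 3.085]
wrist_force: [-0.7, -0.2, 0.1]
finger_gap: 89.3
t20.4 pos [ 485.4 -183.9  200.7] rot [-3.141  0.     3.08 ] gap 89.0 F [-0.6 -0.4 -0.3]
shift cm [-0.16  0.    0.07] rotvec [-0.     0.    -0.003]
```

View pics/w16.png

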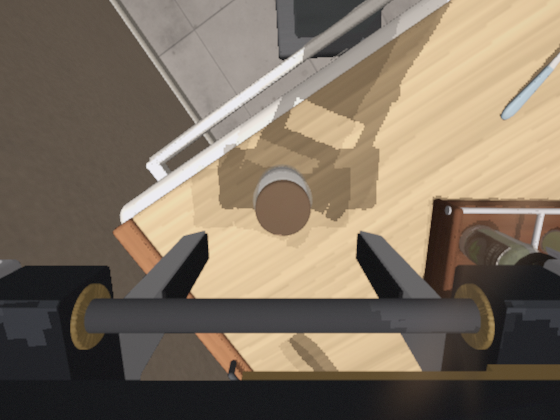

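The lid is at (283,207), centred between the fingers.

Run:
```python
from h import *
print(wray(283.5,207,125),(wray(254,207,125)-wray(312,207,125)))
```

```text
[ 479.36833715 -181.49906424] [ -2.98887708 -48.15246069]
```

```bash
python3 -m jog '[[0.4,0.1,2,0,0,0,95],[0,0,3,0,0,0,95],[0,0,3,0,0,0,95],[0,0,2.2,0,0,0,95],[0,0,1.3,0,0,0,95],[0,0,0.6,0,0,0,95],[0,0,0,0,0,0,70],[0,0,0,0,0,0,60]]' 15
python3 -m jog '[[0,0,0,0,0,0,45],[0,0,0,0,0,0,45],[0,0,0,0,0,0,40],[0,0,0,0,0,0,40],[0,0,0,0,0,0,40]]' 15
python3 - <<'E'
from h import *
go(481,-183,79,3.083)
from cell import vision; import cv2
cv2.imwrite('pics/w17.png',vision.camera('wrist')['color'])
cv2.imwrite('pics/s17.png',cv2.resize(vision.camera('side')['color'][90:260,180:420],None,fx=3,fy=3))
E
```

```text
clock: 21.25
eef_pos: [481.9, -182.9, 80.4]
eef_rot: [-3.141, 0.001, 3.082]
wrist_force: [0.6, 0.5, -0.2]
finger_gap: 76.7
clock: 21.75
eef_pos: [481.8, -182.8, 79.9]
eef_rot: [-3.141, 0.001, 3.083]
wrist_force: [-0.0, -0.3, 5.3]
finger_gap: 53.2
t21.8 pos [ 481.8 -182.8   79.9] rot [-3.141e+00  1.000e-03  3.083e+00] gap 53.2 F [-0.  -0.3  5.3]
shift cm [ 0.08 -0.02  0.09] rotvec [-0.     0.001 -0.   ]
```

View pics/w17.png

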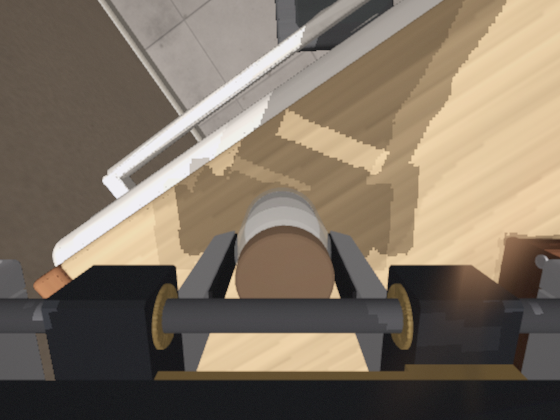

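View pics/s17.png

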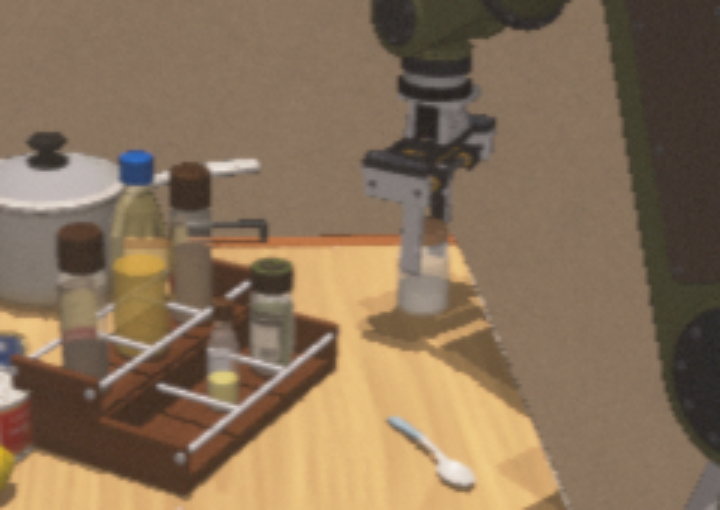

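Gap is 53 mm and the jar is still upright. Lift it.

```bash
python3 -m jog '[[0,0,0,0,0,0,40],[0,0,-0.6,0,0,0,40],[0,0,-1.5,0,0,0,40],[0,0,-3,0,0,0,40],[0,0,-3.5,0,0,0,40],[0,0,-3.5,0,0,0,40],[0,0,-2.4,0,0,0,40],[0,0,0,0,0,0,40]]' 25
python3 - <<'E'
from h import *
go(560.5,201,225,3.083)
from cell import vision; import cv2
cv2.imwrite('pics/w18.png',vision.camera('wrist')['color'])
E
```

```text
clock: 22.65
eef_pos: [482.2, -182.9, 227.4]
eef_rot: [-3.14, 0.004, 3.083]
wrist_force: [0.3, 0.1, -1.7]
finger_gap: 53.8
t22.6 pos [ 482.2 -182.9  227.4] rot [-3.14   0.004  3.083] gap 53.8 F [ 0.3  0.1 -1.7]
shift cm [-5.56 38.79  0.2 ] rotvec [-0.002  0.004 -0.   ]
```

View pics/w18.png

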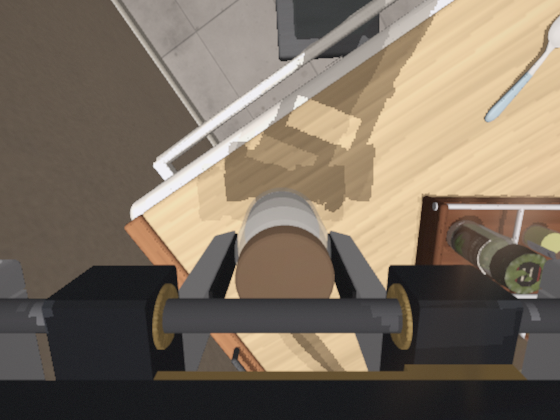

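```bash
python3 -m jog '[[0,1.5,0,0,0,0,40],[0,3,0,0,0,0,40],[0,4,0,0,0,0,40],[0,4,0,0,0,0,40],[0,4,0,0,0,0,40],[0,4,0,0,0,0,40],[0,4,0,0,0,0,40],[0,4,0,0,0,0,40]]' 25
python3 -m jog '[[-0.5,4,0,0,0,0,40],[-1,3.5,0,0,0,0,40],[-1.5,2,0,0,0,0,40],[-1.5,0.7,0,0,0,0,40],[-0.8,0.1,0,0,0,0,40],[0,0,0,0,0,0,40],[0,0,0,0,0,0,40]]' 25
python3 - <<'E'
from h import *
go(560.5,201,92,3.083)
from cell import vision; import cv2
cv2.imwrite('pics/w19.png',vision.camera('wrist')['color'])
E
```

```text
clock: 23.5
eef_pos: [497.0, 104.2, 222.7]
eef_rot: [-3.141, -0.003, 3.083]
wrist_force: [0.4, -0.7, -1.4]
finger_gap: 53.6
clock: 24.2
eef_pos: [556.5, 201.2, 223.7]
eef_rot: [-3.141, -0.001, 3.082]
wrist_force: [0.7, -0.2, -0.8]
finger_gap: 53.5
t24.2 pos [556.5 201.2 223.7] rot [-3.141e+00 -1.000e-03  3.082e+00] gap 53.5 F [ 0.7 -0.2 -0.8]
shift cm [-4.200e-01  1.000e-02  1.317e+01] rotvec [-0.    -0.001 -0.001]
```

View pics/w19.png

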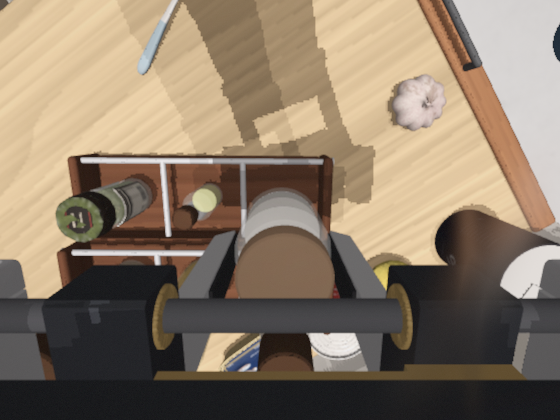

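Run:
```python
from h import *
print(wray(243,162,70),wray(243,190,70),wray(324,163,70),wray(166,161,70))
```

```text
[518.38929824 163.03546101] [548.2138296  160.38809628] [524.49727595 248.04230846] [512.53809596  82.32328343]
```

```bash
python3 -m jog '[[-0.2,0,1.5,0,0,0,40],[-0.2,0,2.5,0,0,0,40],[0,0,3,0,0,0,40],[0,0,2.5,0,0,0,40],[0,0,1.8,0,0,0,40],[0,0,1,0,0,0,40],[0,0,0.3,0,0,0,40],[0,0,0,0,0,0,40]]' 25
python3 - <<'E'
from h import *
go(560,201,92,3.083)
E
```

```text
clock: 25.05
eef_pos: [561.2, 201.2, 98.6]
eef_rot: [3.142, 0.0, 3.083]
wrist_force: [-0.1, -0.3, -2.4]
finger_gap: 53.7
t25.1 pos [561.2 201.2  98.6] rot [3.142 0.    3.083] gap 53.7 F [-0.1 -0.3 -2.4]
shift cm [ 0.12 -0.03  0.66] rotvec [ 0.  0. -0.]
```

```bash
python3 -m jog '[[0.1,0,0.3,0,0,0,40],[0,0,0.2,0,0,0,40],[0,0,0.1,0,0,0,40],[0,0,0,0,0,0,40],[0,0,0,0,0,0,40]]' 25
python3 - <<'E'
from h import *
go(560,201,92,3.083)
from cell import vision; import cv2
cv2.imwrite('pics/s20.png',cv2.resize(vision.camera('side')['color'][90:260,180:420],None,fx=3,fy=3))
E
```

```text
clock: 25.55
eef_pos: [560.2, 201.4, 92.6]
eef_rot: [3.142, 0.0, 3.083]
wrist_force: [1.5, 0.8, -1.1]
finger_gap: 53.9
t25.6 pos [560.2 201.4  92.6] rot [3.142 0.    3.083] gap 53.9 F [ 1.5  0.8 -1.1]
shift cm [ 0.02 -0.05  0.06] rotvec [ 0.  0. -0.]
```

View pics/s20.png

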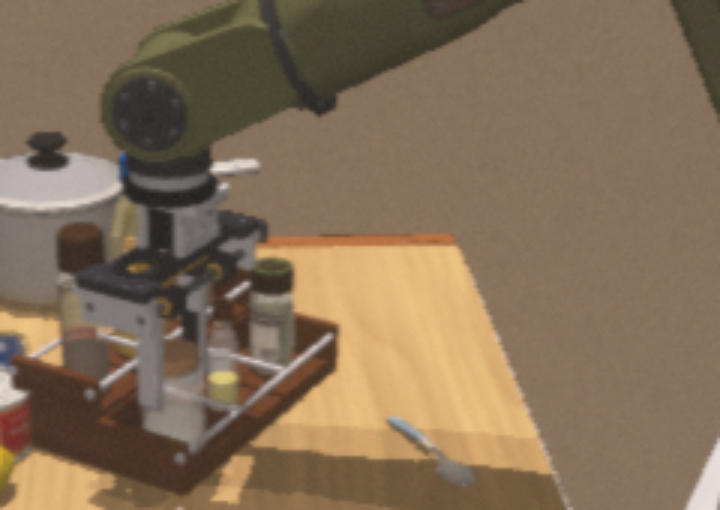

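```bash
python3 -m jog '[[0,0,0.1,0,0,0,40],[0,0,0,0,0,0,60],[0,0,0,0,0,0,68],[0,0,0,0,0,0,70],[0,0,-0.5,0,0,0,70],[0,0,-2,0,0,0,70],[0,0,-3,0,0,0,70],[0,0,-4,0,0,0,75]]' 20
python3 -m jog '[[0,0,-4,0,0,0,75],[3,0,-2,0,0,0,75],[4.5,0,0,0,0,0,75],[4.5,0,0,0,0,0,75],[4.5,0,0,0,0,0,75],[2,0,0,0,0,0,75],[0,0,0,0,0,0,75],[0,0,0,0,0,0,75]]'
python3 - <<'E'
from h import *
from cell import vision; import cv2
cv2.imwrite('pics/w21.png',vision.camera('wrist')['color'])
t=vision.camera('top')['color']; cv2.imwrite('pics/t21.png',cv2.resize(t[125:225,190:320],None,fx=6,fy=6,interpolation=cv2.INTER_CUBIC))
cv2.imwrite('pics/s21.png',cv2.resize(vision.camera('side')['color'][90:260,180:420],None,fx=3,fy=3))
go(560,201,92,3.083)
E
```

```text
clock: 26.4
eef_pos: [559.5, 201.2, 186.6]
eef_rot: [-3.141, -0.002, 3.083]
wrist_force: [0.2, -0.1, -0.0]
finger_gap: 69.7
clock: 27.2
eef_pos: [375.9, 212.4, 247.1]
eef_rot: [3.141, 0.001, 3.083]
wrist_force: [-0.5, -0.2, 0.2]
finger_gap: 70.3
t27.4 pos [376.2 212.1 246.3] rot [-3.141 -0.     3.082] gap 70.5 F [-0.4 -0.2 -0.3]
shift cm [-18.42  -0.02  15.43] rotvec [-0.    -0.    -0.001]
```

View pics/t21.png

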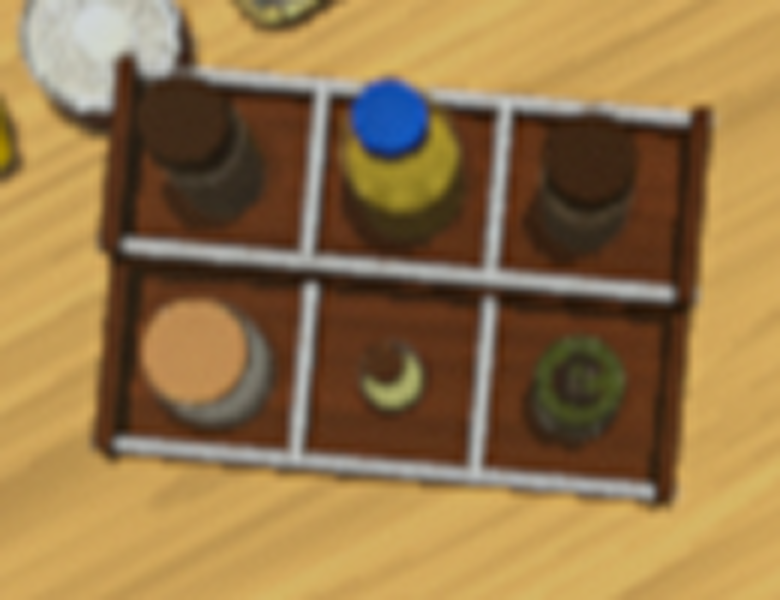

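View pics/s21.png

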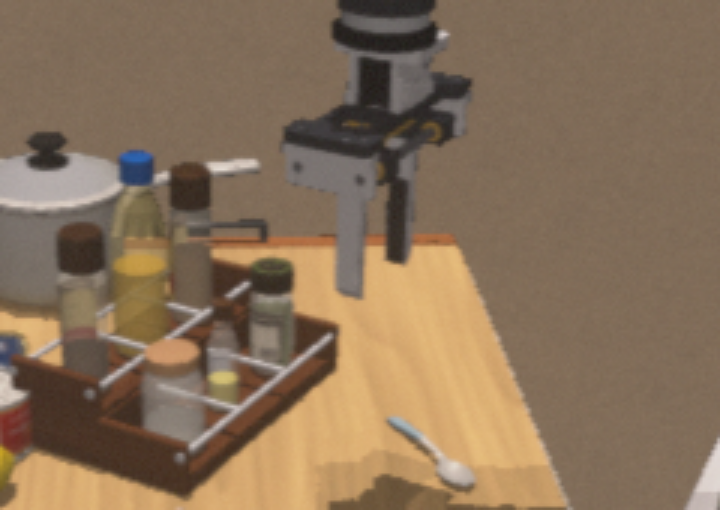

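All six stand upright in their bays. In the enlarged top view the tops are at tan (194,352), vial (384,364), short (580,380), loose (590,162), vinegar (390,118) and rack bottle (187,125). Last check: their positions in the rack frame.

Run:
```python
from h import *
a=-.059; O=np.array([597,111.8]); R=np.array([[np.cos(a),-np.sin(a)],[np.sin(a),np.cos(a)]])
for n,x,y,z in (('tan',194,352,137),('vial',384,364,149),('short',580,380,149),('loose',590,162,227),('vin',390,118,266),('rackb',187,125,227)):
    print(n,(R.T@(ray(TOP,190+x/6-.42,125+y/6-.42,z)-O)).round(1))
from cell import order
print(order.sign_off())
```

```text
tan [-42.9  85.1]
vial [-42.    0.1]
short [-41.7 -86.1]
loose [ 41.3 -81.8]
vin [45.5 -1.3]
rackb [42.4 84.2]
the job is handed in; nothing more can be done
None
```

The rack is tidied and the job is handed in, at about 27 s on the robot's clock. `order.sign_off()` reports no verdict, so the result rests on my own checks.

- **Right column:** the short jar is in the lower bay, with the loose spice bottle in the upper bay behind it.
- **Middle column:** the vial is in the lower bay in front of the vinegar bottle.
- **Left column:** the tan jar is in the lower bay in front of the rack's own spice bottle.

**Last checks:**
- **Position:** in the final top view, measured in the rack's frame, every container is within about 4 mm of its bay centre. The limit is 31 mm sideways.
- **Not moved:** the vinegar bottle and the rack's spice bottle show at the same image positions as at the start.
- **Upright:** the final side and top pictures show all six upright. I judged this by eye and did not measure tilt angles.
- **Gripper:** it was withdrawn about 180 mm in front of the rack and was touching nothing.

**Disagreement:** the top and wrist cameras differed by about 4–5 mm in y, and by up to 8 mm in x on an early sighting of the tan jar. I used a compromise between the two, leaning on the wrist view. The final positions come from the top view and are relative to the rack as that camera sees it, so this offset largely cancels out.

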